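# Put the carving gouges back in their tray

### The arm

A 7-joint arm with a two-finger parallel gripper is mounted at the origin on the work surface. World frame = base frame: x ahead of the robot, y to its left, z up, the work surface at z = 0. Lengths are in m, angles in rad, forces in N, time in s.
With the tool pointing down it reaches from about 0.4 to 0.85 m from the base axis. Payload 4.5 kg.
Tool frame: the origin (TCP) lies at the very end of the fingers, on their centre line; the grasp point (between the pads) lies 19 mm behind it (grip_point_offset is the distance from the TCP to the grasp point, in m); z points along the fingers, y is the line along which they close (so a half turn about z gives the same grasp; the last joint's range is limited). The gripper opens to 88 mm and grips with 3 to 60 N. Pads are 18 mm wide; open, the fingers measure 123 mm over their backs; the gripper's body (75 mm by 187 mm) begins 45 mm behind the grasp point.
Start: joints at [0.034, 0.689, -0.195, 1.565, 0.157, 0.902, -0.215], TCP at [0.625, 0, 0.239] pointing down, gripper open.
Joint ranges: [-3.01, 3.01], [-0.46, 2.08], [-1.47, 1.51], [0.13, 2.56], [-1, 4.14], [0.04, 2.09], [-2.66, 2.66]. Speed limits (rad/s): [2.57, 2.57, 3.14, 3.14, 3.14, 3.14, 3.14].

### API

Orientations are given as a unit quaternion [x, y, z, w].
In Python, from plant import get_state, snapshot, camera_params, finish_job, grip_point_offset gives the robot as it stands.
- The arm moves only by the tool send_path, called after "Emit:" as name(argument=value, ...), one argument or row to a line, values as JSON. Schema: {"type":"object","properties":{"moves":{"type":"array","items":{"type":"number"},"minItems":7,"maxItems":70},"grip_force":{"type":"number"},"only":{"type":"string"},"quiet":{"type":"boolean"},"lines":{"type":"string"}},"required":["moves"],"additionalProperties":false}. moves is one flat list of numbers that holds 1 to 10 rows one after another, with no inner brackets; each row has 7 numbers: the opening from 0.0 (shut) to 1.0 (fully open), then dx, dy, dz in a scale on which 1.0 is 750 mm, then a rotation vector rx, ry, rz in normalised numbers (1 is pi rad); each row is the pose to reach, as a shift and turn from the pose commanded when the call began, along the tool's axes at that moment; what a row does not reach only later rows make up. A row lasts 1/10 s, in which the tool goes at most 0.05 m and 0.15 rad, less where a joint would pass 70% of its speed; a pose out of reach is approached as far as the arm can. The fingers move at their own pace and stop on an object; grip_force is the grip in N (left out, the last holds). Time passes only in rows, so rows that do not move let the fingers close. The tool returns the time, the measured TCP pose, the force, the opening and the grip force at its end. only (a regular expression) keeps the lines of the reply that match it, lines (a string "A,B") keeps lines A to B, and quiet returns only ok. Shift and turn numbers lie between -1 and 1, and a call with a number outside is refused. Input that does not fit is refused with a message, and nothing moves.
- get_state(): the state, without advancing time (a new reading comes with each control period).
- snapshot(name): name is "scene" or "side" or "wrist"; returns (picture, depth): 420x560x3 uint8, red, green, blue; 420x560 float32, m along the optical axis (not along the pixel's ray), 0 where there is no reading.
- camera_params(name): a dict with "fx", "fy", "cx", "cy" (pixels), "k1" (the pictures are not rectified: a ray, as slopes to the right and down, at radius r is drawn at 1 + k1 r^2 times it, then the intrinsics apply), "rvec" (rotation vector, rad) and "tvec" (3), from world to camera coordinates, as OpenCV has them. Camera axes: x right, y down, z forward; pixel columns grow to the right and rows downward; lengths in m; the calibration is good to about 2 mm. A picture is of the moment at which its call begins: read the wrist's pose just before it. camera_params takes no time and is no camera call; for the wrist camera it gives the pose at the moment of the call.
- finish_job(): hands the job in; it is judged then, once.
The state is a dict: "clock": time; "q": joint angles; "qd": joint speeds; "joint_torque": joint torques, N m; "tool_pos": TCP position; "eef_rot": TCP orientation; "contact_force": force on the tool from outside, world axes, zero at the start; "moment": the same for the moment, N m; "opening": opening from 0.0 (shut) to 1.0 (fully open); "finger_force": force on a finger pad.
Only numpy, scipy, OpenCV 4.12 (cv2) and the standard library are available. Lean on these libraries where they do the work, as an engineer would, in place of code of your own. Each camera call takes 0.05 s, during which the arm holds its last target. There are 200 camera calls.

### The job

Put the three carving gouges away in the wooden tool tray: each goes in the compartment whose bottom strip has the colour of its handle end, lying flat and lengthwise in the middle of it, the blade pointing either way. Set them down rather than dropping them. Leave the two look-alike files (wide dark blades) and the oilstone where they lie.

Things in the scene. Friction and masses are not known exactly. Their poses are not given: they have to be found in the camera images.
- gouge_red: Loose carving gouge, 130 mm long, 0.09 kg, lying flat. Origin: middle of its length, on the underside (bench level); x from handle to blade, z up. Octagonal wooden handle 24 mm across flats (24 mm high) from x = -65 to +5 mm, grip it at x = -30; rear 34 mm dipped in red paint. Brass ferrule to x = +17, narrow bright steel blade (7 mm, 13 mm at the tip) to x = +65, 12 mm up.
- gouge_yellow: Loose carving gouge, 130 mm long, 0.09 kg, lying flat. Origin: middle of its length, on the underside (bench level); x from handle to blade, z up. Octagonal wooden handle 24 mm across flats (24 mm high) from x = -65 to +5 mm, grip it at x = -30; rear 34 mm dipped in yellow paint. Brass ferrule to x = +17, narrow bright steel blade (7 mm, 13 mm at the tip) to x = +65, 12 mm up.
- gouge_blue: Loose carving gouge, 130 mm long, 0.09 kg, lying flat. Origin: middle of its length, on the underside (bench level); x from handle to blade, z up. Octagonal wooden handle 24 mm across flats (24 mm high) from x = -65 to +5 mm, grip it at x = -30; rear 34 mm dipped in blue paint. Brass ferrule to x = +17, narrow bright steel blade (7 mm, 13 mm at the tip) to x = +65, 12 mm up.
- lane_red: Fixed red strip on the bottom of one of the tray's compartments, 151 x 55 x 3 mm, long side along x. Origin: centre of its underside, 4 mm above the bench; a tool laid on it rests 3 mm above this origin (7 mm above the bench). Its compartment is 155 mm long (x), 61 mm wide (y), with walls up to 14 mm above the bench.
- lane_yellow: Fixed yellow strip on the bottom of one of the tray's compartments, 151 x 55 x 3 mm, long side along x. Origin: centre of its underside, 4 mm above the bench; a tool laid on it rests 3 mm above this origin (7 mm above the bench). Its compartment is 155 mm long (x), 61 mm wide (y), with walls up to 14 mm above the bench.
- lane_blue: Fixed blue strip on the bottom of one of the tray's compartments, 151 x 55 x 3 mm, long side along x. Origin: centre of its underside, 4 mm above the bench; a tool laid on it rests 3 mm above this origin (7 mm above the bench). Its compartment is 155 mm long (x), 61 mm wide (y), with walls up to 14 mm above the bench.
- tray: Dark wooden tool tray, fixed to the bench left or right of the tools, 163 x 200 x 14 mm, open at the top, floor and walls 4 mm thick; two dividers make three compartments side by side along its y, each running along its x, with coloured strips in any order. Origin: centre of its underside.
- file_red: A file, loose, not a gouge: stays where it is. 130 mm long, same handle (24 mm across, x = -65 to +5 mm, rear end red) as the red gouge, but a dark ferrule and a wide dark flat blade (17 mm) to x = +65 mm. Origin: middle of its length, on the underside; x from handle to blade.
- file_blue: A file, loose, not a gouge: stays where it is. 130 mm long, same handle (24 mm across, x = -65 to +5 mm, rear end blue) as the blue gouge, but a dark ferrule and a wide dark flat blade (17 mm) to x = +65 mm. Origin: middle of its length, on the underside; x from handle to blade.
- oilstone: A grey oilstone, loose, 110 x 40 x 18 mm, long side along x, origin at the centre of its underside: stays where it is.
Not all that is in view belongs to the job. Leave any green or orange look-alike of the gouge_blue alone.

How it is judged:
At the end, for the whole second after the job is handed in: Each gouge lies at rest in its own colour's compartment: centre within 18 mm of the strip's centre along and across, underside under 7 mm above the strip's underside, length within 0.25 rad of the compartment's; files and oilstone within 20 mm of where they started (x of gouge_red in the frame of lane_red between -0.018 and 0.018 m and y of gouge_red in the frame of lane_red between -0.018 and 0.018 m and z of gouge_red in the frame of lane_red below 0.007 m and angle between the x axis of gouge_red and the x axis of lane_red, either way round below 0.25 rad and linear speed of each of gouge_red, gouge_yellow, gouge_blue below 0.02 m/s and angular speed of each of gouge_red, gouge_yellow, gouge_blue below 0.2 rad/s and x of gouge_yellow in the frame of lane_yellow between -0.018 and 0.018 m and y of gouge_yellow in the frame of lane_yellow between -0.018 and 0.018 m and z of gouge_yellow in the frame of lane_yellow below 0.007 m and angle between the x axis of gouge_yellow and the x axis of lane_yellow, either way round below 0.25 rad and x of gouge_blue in the frame of lane_blue between -0.018 and 0.018 m and y of gouge_blue in the frame of lane_blue between -0.018 and 0.018 m and z of gouge_blue in the frame of lane_blue below 0.007 m and angle between the x axis of gouge_blue and the x axis of lane_blue, either way round below 0.25 rad and distance of each of file_red, file_blue, oilstone from where it was at the start of the episode below 0.02 m); the robot touches nothing.
It fails at once if a file or the oilstone is moved more than 20 mm (distance of any of file_red, file_blue, oilstone from where it was at the start of the episode above 0.02 m).
It fails at once if a gouge is dropped (falls free faster than 0.6 m/s, a fall of about 18 mm) ((contact force between anything else and gouge_red below 0.01 N and linear speed of gouge_red above 0.6 m/s) or (contact force between anything else and gouge_yellow below 0.01 N and linear speed of gouge_yellow above 0.6 m/s) or (contact force between anything else and gouge_blue below 0.01 N and linear speed of gouge_blue above 0.6 m/s)).
It also fails if it takes over 80 s, if anything falls off the work surface, if the arm or the gripper's body presses on something with over 40 N, if the wrist force passes 120 N, or if a joint passes its speed limit or range.

## Working session

There is one attempt and no reset: what is moved stays moved. The work goes in short steps, Python scripts to look and compute and a tool call to move; the robot and the scene stay as the last step left them, time stands still between calls to the robot, and variables do not carry over. Pictures are saved under pics/ and viewed, at most 14 in all, crops included, and the job is handed in when it is done.

```bash
mkdir -p pics
```

Create h.py:
```python
import numpy as np, cv2
from plant import *
def px2w(name,pts,z=None,depth=None,P=None):
    P=P or camera_params(name); R=cv2.Rodrigues(np.array(P["rvec"],float))[0]; t=np.array(P["tvec"],float).ravel()
    K=np.array([[P["fx"],0,P["cx"]],[0,P["fy"],P["cy"]],[0,0,1]],float)
    n=cv2.undistortPoints(np.array(pts,float).reshape(-1,1,2),K,np.array([P["k1"],0,0,0,0.])).reshape(-1,2)
    out=[]
    c=-R.T@t
    for (u,v),(a,b) in zip(pts,n):
        d=R.T@np.array([a,b,1])
        s=(z-c[2])/d[2] if z is not None else depth[int(round(v)),int(round(u))]
        out.append(c+s*d)
    return np.array(out)
def save(name,fn,crop=None,k=1):
    im,d=snapshot(name); np.savez(fn.replace('.png','.npz'),im=im,d=d)
    if crop: x0,y0,x1,y1=crop; im=im[y0:y1,x0:x1]
    cv2.imwrite(fn,cv2.resize(im[:,:,::-1],None,fx=k,fy=k,interpolation=cv2.INTER_CUBIC))
```

Run:
```python
from h import *
s=get_state(); print(s["clock"],s["tool_pos"],s["eef_rot"],grip_point_offset)
save("scene","pics/scene0.png",k=1.42); save("wrist","pics/wrist0.png",k=1.42)
for n in("scene","side","wrist"): print(n,camera_params(n))
```

```text
0.0 [ 6.24363221e-01 -8.06171328e-05  2.37910904e-01] [ 7.07094481e-01  7.07118479e-01 -7.03786765e-04 -5.97027595e-04] 0.0187
scene {'fx': 402.2467853091981, 'fy': 402.2467853091981, 'cx': 274.2543980670678, 'cy': 208.58936575283937, 'k1': -0.030736223423519834, 'rvec': array([ 1.04903484,  2.3632374 , -1.09104417]), 'tvec': array([ 0.39674855, -0.20969319,  1.42452662])}
side {'fx': 475.5925367011122, 'fy': 475.5925367011122, 'cx': 284.01050070195004, 'cy': 202.01927458056716, 'k1': -0.16952596287329771, 'rvec': array([ 2.14886467, -0.01683845,  0.03876936]), 'tvec': array([-0.57683148,  0.01945718,  1.20878741])}
wrist {'fx': 313.9537550369486, 'fy': 313.9537550369486, 'cx': 277.946330502746, 'cy': 206.64597436629774, 'k1': 0.011558472355267699, 'rvec': array([-2.81555081e+00, -1.10756805e-03,  3.05718776e-03]), 'tvec': array([-0.62426228, -0.04429224,  0.39154712])}
```

View pics/scene0.png

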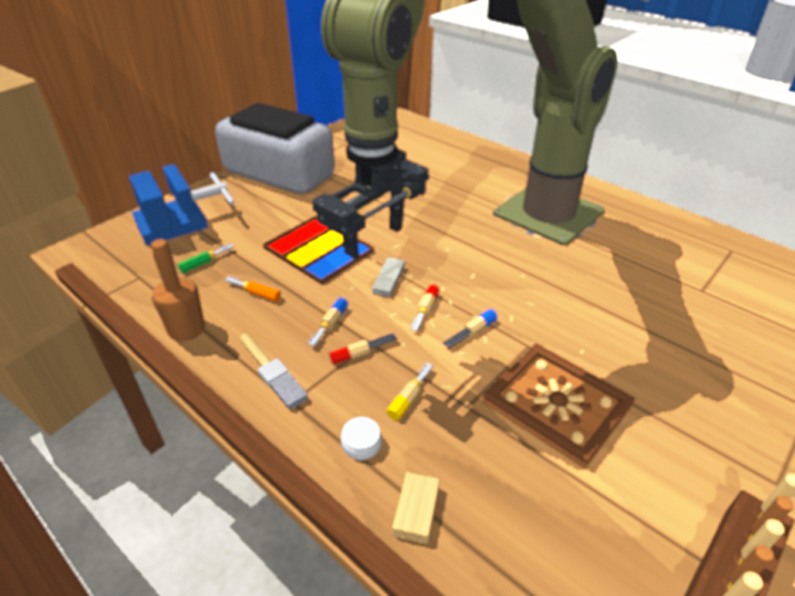

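View pics/wrist0.png

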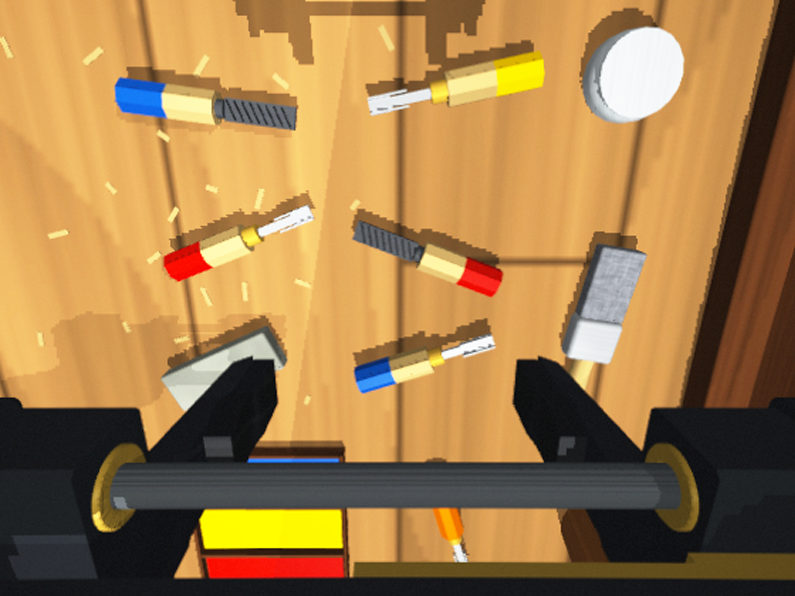

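The scene shows the tray at −y, with strip order red, yellow, blue towards the tools. In the wrist view (enlarged, handle end to tip):
- **Yellow gouge:** (543,70) to (369,103)
- **Red gouge:** (172,265) to (312,213)
- **Blue gouge:** (357,378) to (493,342)

The files are at (205,103) and (428,258), and the oilstone is at (225,365).

Run:
```python
from h import *
k=1.42
for n,h,t in [("Y",(543,70),(369,103)),("R",(172,265),(312,213)),("B",(357,378),(493,342)),("fB",(116,96),(297,113)),("fR",(500,278),(355,231)),("stone",(172,393),(277,343))]:
    w=px2w("wrist",[(h[0]/k,h[1]/k),(t[0]/k,t[1]/k)],z=.012); d=w[1]-w[0]; u=d/np.linalg.norm(d)
    c=w.mean(0); print(n,"centre",c[:2].round(4),"grip",(c-.03*u)[:2].round(4),"len",np.linalg.norm(d).round(4),"yaw",np.arctan2(d[1],d[0]).round(3))
z=np.load("pics/scene0.npz"); im=z["im"]
hsv=cv2.cvtColor(im,cv2.COLOR_RGB2HSV)
roi=np.zeros(im.shape[:2],bool); roi[150:200,180:266]=1
for n,lo,hi in [("red",(0,180,120),(6,255,255)),("yel",(22,180,120),(35,255,255)),("blu",(100,180,120),(125,255,255))]:
    m=(cv2.inRange(hsv,lo,hi)>0)&roi; v,u=np.nonzero(m); w=px2w("scene",list(zip(u,v)),z=.007)
    print(n,len(u),w.min(0)[:2].round(3),w.max(0)[:2].round(3))
print("tray corners",px2w("scene",[(a/k,b/k) for a,b in [(264,245),(313,220),(373,250),(321,281)]],z=.014)[:,:2].round(3).tolist())
```

```text
Y centre [0.67   0.1236] grip [0.6995 0.1287] len 0.1328 yaw -2.971
R centre [0.4942 0.006 ] grip [ 0.466  -0.0043] len 0.1308 yaw 0.349
B centre [ 0.6515 -0.1073] grip [ 0.6227 -0.1159] len 0.1306 yaw 0.29
fB centre [0.4803 0.1109] grip [0.4504 0.1134] len 0.1374 yaw -0.083
fR centre [ 0.6534 -0.0072] grip [ 0.6819 -0.0165] len 0.1315 yaw 2.824
stone centre [ 0.4648 -0.116 ] grip [ 0.438  -0.1294] len 0.1162 yaw 0.465
red 452 [ 0.415 -0.409] [ 0.568 -0.348]
yel 488 [ 0.418 -0.345] [ 0.567 -0.284]
blu 334 [ 0.417 -0.274] [ 0.561 -0.225]
tray corners [[0.574, -0.401], [0.43, -0.395], [0.422, -0.202], [0.575, -0.208]]
```

The rows are not in the units I measure in: shifts go in shares of 750 mm and turns go in shares of pi rad. I convert before sending: -0.116 m / 0.75 = -0.1547, -0.002 m / 0.75 = -0.0027, 1.281 rad / 3.1416 = 0.4078.

Emit:
send_path(
  moves=[0.6, -0.1547, -0.0027, 0.1333, 0, 0, 0.4078, 0.6, -0.1547, -0.0027, 0.1333, 0, 0, 0.4078, 0.6, -0.1547, -0.0027, 0.1333, 0, 0, 0.4078, 0.6, -0.1547, -0.0027, 0.1333, 0, 0, 0.4078, 0.6, -0.1547, -0.0027, 0.1333, 0, 0, 0.4078, 0.6, -0.1547, -0.0027, 0.1333, 0, 0, 0.4078, 0.6, -0.1547, -0.0027, 0.1333, 0, 0, 0.4078, 0.6, -0.1547, -0.0027, 0.1333, 0, 0, 0.4078, 0.6, -0.1547, -0.0027, 0.1333, 0, 0, 0.4078, 0.6, -0.1547, -0.0027, 0.1333, 0, 0, 0.4078],
  grip_force=35,
)

```text
clock: 1.1
tool_pos: [0.6227, -0.1157, 0.1383]
eef_rot: [0.99, 0.144, -0.0, 0.0]
contact_force: [0.4, -0.1, -0.4]
opening: 0.601
finger_force: 0.0
```

Run:
```python
from h import *
s=get_state(); print(s["q"]); save("wrist","pics/w1.png",k=1.42); save("scene","pics/s1.png",(120,120,380,315),3)
```

```text
[ 0.02351814  0.83056282  0.16126535  1.63538738 -0.18639669  0.69165346
 -1.00363444]
```

View pics/w1.png

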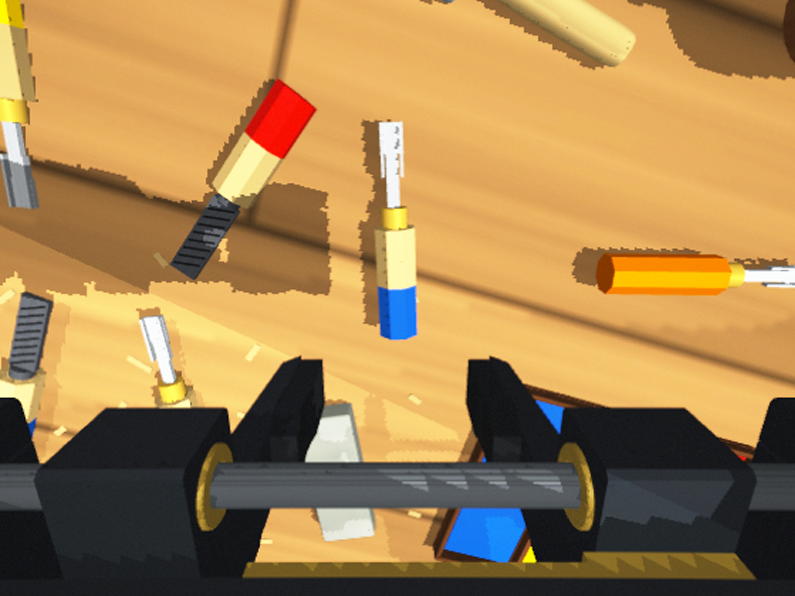

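View pics/s1.png

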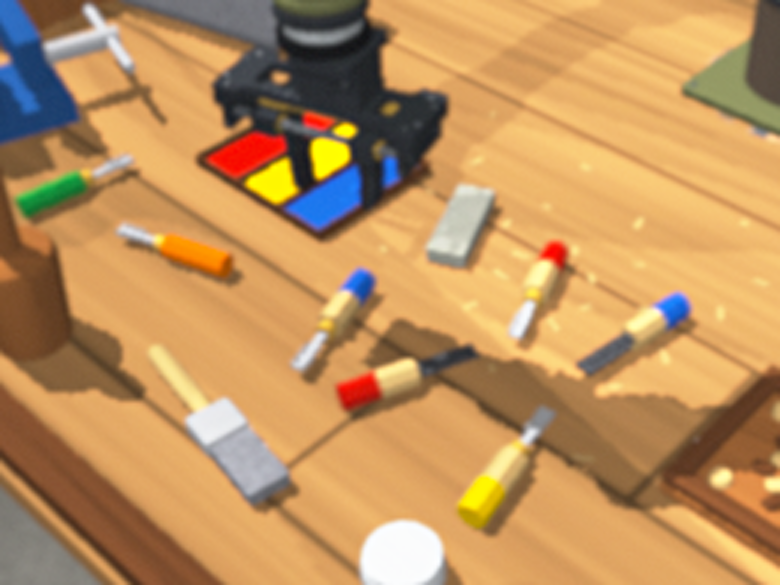

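The blue gouge runs from (397,336) at the handle end to (391,122) at the tip, ahead of the fingers and nearly aligned with them. The scene picture still has the tray partly hidden.

Run:
```python
from h import *
k=1.42
w=px2w("wrist",[(397/k,334/k),(391/k,122/k)],z=.012); d=w[1]-w[0];u=d/np.linalg.norm(d);c=w.mean(0)
print(c,c-.03*u,np.linalg.norm(d),np.arctan2(d[1],d[0]))
s=get_state();from scipy.spatial.transform import Rotation as R
Rm=R.from_quat(s["eef_rot"]).as_matrix(); g=c-.03*u; g[2]=.008
print(s["tool_pos"],Rm.T@(g-s["tool_pos"]))
# lane edges (blue strip/tray corner) in wrist view
print(px2w("wrist",[(436/k,555/k),(527/k,388/k)],z=.014))
```

```text
[ 0.65054486 -0.10706188  0.012     ] [ 0.62206861 -0.11650133  0.012     ] 0.1315778461286418 0.3200863195453802
[ 0.62279378 -0.11578923  0.13841357] [-0.00081917  0.00050988  0.13041396]
[[ 0.4149112  -0.21257896  0.014     ]
 [ 0.57603348 -0.22487225  0.014     ]]
```

In the tool's units: 0.13 m / 0.75 = 0.1733, 0.115 m / 0.75 = 0.1533, -0.02 rad / 3.1416 = -0.0064.

Emit:
send_path(
  moves=[0.6, -0.0013, 0, 0.0667, 0, 0, -0.0064, 0.6, -0.0013, 0, 0.12, 0, 0, -0.0064, 0.6, -0.0013, 0, 0.1533, 0, 0, -0.0064, 0.6, -0.0013, 0, 0.1733, 0, 0, -0.0064, 0.6, -0.0013, 0, 0.1733, 0, 0, -0.0064, 0, -0.0013, 0, 0.1733, 0, 0, -0.0064, 0, -0.0013, 0, 0.1733, 0, 0, -0.0064, 0, -0.0013, 0, 0.1733, 0, 0, -0.0064, 0, -0.0013, 0, 0.1733, 0, 0, -0.0064, 0, -0.0013, 0, 0.1733, 0, 0, -0.0064],
  grip_force=35,
)

```text
clock: 2.2
tool_pos: [0.6229, -0.1164, 0.0099]
eef_rot: [0.988, 0.154, 0.001, 0.0]
contact_force: [-0.3, 0.2, 6.1]
opening: 0.267
finger_force: 35.0
```

Emit:
send_path(
  moves=[0, 0, 0, -0.0267, 0, 0, 0, 0, 0, 0, -0.0667, 0, 0, 0, 0, 0, 0, -0.1067, 0, 0, 0, 0, 0, 0, -0.1333, 0, 0, 0, 0, 0, 0, -0.1333, 0, 0, 0],
)

```text
clock: 2.7
tool_pos: [0.624, -0.1167, 0.1116]
eef_rot: [0.988, 0.154, 0.003, 0.001]
contact_force: [0.3, -0.5, -1.4]
opening: 0.265
finger_force: 35.0
```

Run:
```python
from h import *
save("wrist","pics/w2.png"); save("scene","pics/s2.png",(120,120,380,315),3)
```

```text
(no output)
```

View pics/s2.png

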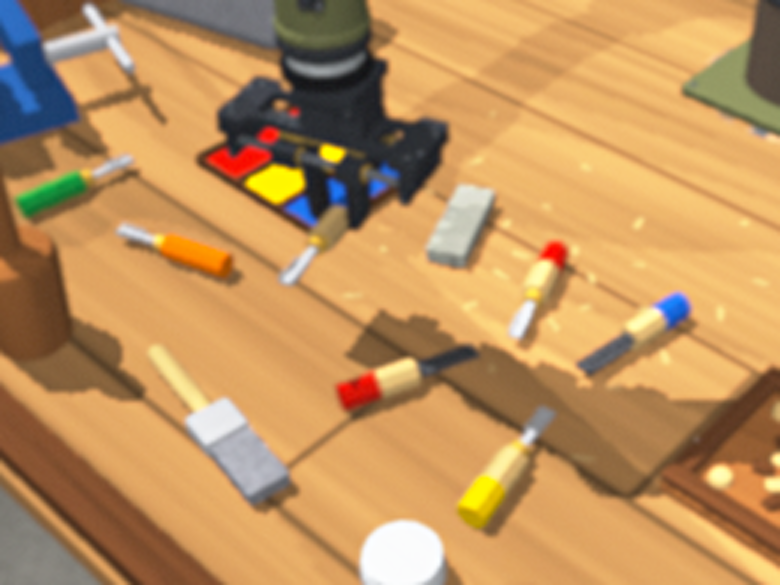

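The blue gouge is held, with its blade projecting at about (290,270). Next I carry it beside the tray and measure the tray with the wrist camera.

In the tool's units: -0.254 m / 0.75 = -0.3387, -0.25 m / 0.75 = -0.3333, 0.31 rad / 3.1416 = 0.0987.

Emit:
send_path(
  moves=[0, -0.0533, 0.0107, -0.04, 0, 0, 0.0159, 0, -0.1067, 0.024, -0.0667, 0, 0, 0.0318, 0, -0.16, 0.0373, -0.0933, 0, 0, 0.0477, 0, -0.2133, 0.0507, -0.12, 0, 0, 0.0637, 0, -0.2667, 0.0627, -0.1467, 0, 0, 0.0828, 0, -0.3067, 0.0707, -0.1667, 0, 0, 0.0955, 0, -0.3333, 0.076, -0.1733, 0, 0, 0.0987, 0, -0.3387, 0.0773, -0.1733, 0, 0, 0.0987, 0, -0.3387, 0.0773, -0.1733, 0, 0, 0.0987],
)

```text
clock: 3.7
tool_pos: [0.3975, -0.2486, 0.2377]
eef_rot: [1.0, -0.0, -0.001, -0.001]
contact_force: [1.3, 0.1, -1.9]
opening: 0.269
finger_force: 35.0
```

Run:
```python
from h import *
print(get_state()["q"]);print(camera_params("wrist")); save("wrist","pics/w3.png",k=1.42)
```

```text
[ 0.30680676  0.50330737  0.23503368  2.03408416 -0.19308832  0.62661738
 -0.90042049]
{'fx': 313.9537550369486, 'fy': 313.9537550369486, 'cx': 277.946330502746, 'cy': 206.64597436629774, 'k1': 0.011558472355267699, 'rvec': array([-2.04427982,  2.04442158,  0.33886692]), 'tvec': array([-0.24817474,  0.33256534,  0.51815873])}
```

View pics/w3.png

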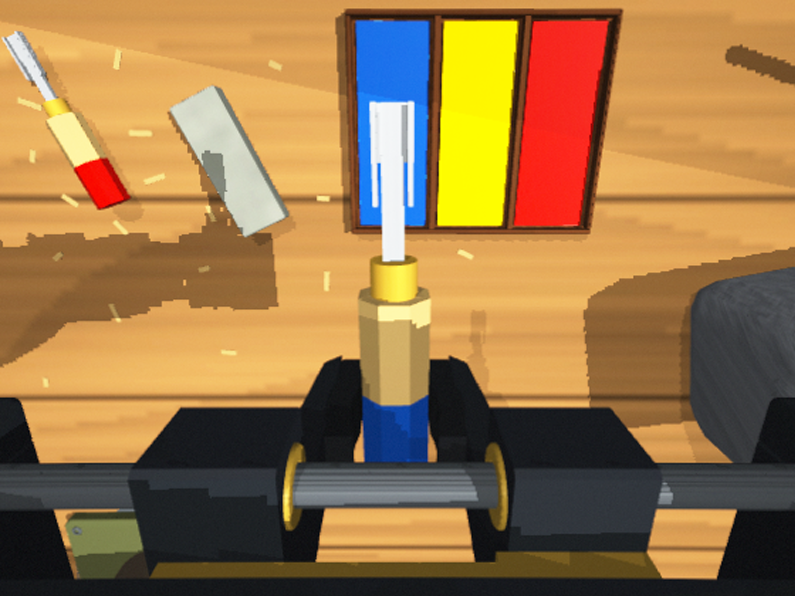

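The gouge is held straight in line with the tool. The tray rim corners are at (346,10), (622,10), (588,233) and (349,231). The red gouge runs from (113,199) to (14,36).

Run:
```python
from h import *
k=1.42
w=px2w("wrist",[(a/k,b/k) for a,b in [(346,10),(622,10),(588,233),(349,231)]],z=.014); print(w[:,:2].round(4).tolist(), w.mean(0))
for n,q in [("b",[(356,20),(430,20),(428,227),(360,227)]),("y",[(441,20),(519,20),(508,227),(436,227)]),("r",[(530,20),(608,20),(585,227),(515,227)])]:
    w=px2w("wrist",[(a/k,b/k) for a,b in q],z=.007); d=w[0]+w[1]-w[2]-w[3]; print(n,w.mean(0)[:2].round(4),"yaw",np.arctan2(d[1],d[0]).round(3),np.linalg.norm(d)/2)
w=px2w("wrist",[(113/k,199/k),(14/k,36/k)],z=.012);d=w[1]-w[0];u=d/np.linalg.norm(d);c=w.mean(0);print("R",c-.03*u,np.linalg.norm(d),np.arctan2(d[1],d[0]))
w=px2w("wrist",[(392/k,103/k)],z=.238);print("tip",w)
print(get_state()["tool_pos"])
```

```text
[[0.5716, -0.2125], [0.5713, -0.4099], [0.4106, -0.4089], [0.4121, -0.2095]] [ 0.49140748 -0.31023385  0.014     ]
b [ 0.4906 -0.2466] yaw 0.006 0.15276691831792605
y [ 0.4907 -0.3117] yaw 0.02 0.15271324276152723
r [ 0.4906 -0.3773] yaw 0.025 0.15253335867820642
R [ 0.46796924 -0.00506953  0.012     ] 0.12576724478945095 0.3861139697400669
tip [[ 0.49347961 -0.24696527  0.238     ]]
[ 0.3984158  -0.2480879   0.23768734]
```

In the tool's units: 0.217 m / 0.75 = 0.2893, 0.063 m / 0.75 = 0.084.

Emit:
send_path(
  moves=[0, 0.0533, -0.0013, 0.0267, 0, 0, 0, 0, 0.084, -0.0027, 0.08, 0, 0, 0, 0, 0.084, -0.0027, 0.1333, 0, 0, 0, 0, 0.084, -0.0027, 0.1867, 0, 0, 0, 0, 0.084, -0.0027, 0.24, 0, 0, 0, 0, 0.084, -0.0027, 0.2667, 0, 0, 0, 0, 0.084, -0.0027, 0.28, 0, 0, 0, 0, 0.084, -0.0027, 0.2867, 0, 0, 0, 0, 0.084, -0.0027, 0.2893, 0, 0, 0, 0, 0.084, -0.0027, 0.2893, 0, 0, 0],
)

```text
clock: 4.75
tool_pos: [0.4616, -0.247, 0.0223]
eef_rot: [1.0, 0.0, 0.001, 0.0]
contact_force: [0.1, -0.1, -1.5]
opening: 0.265
finger_force: 35.0
```

Run:
```python
from h import *
save("side","pics/side1.png",k=1.42)
```

```text
(no output)
```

View pics/side1.png

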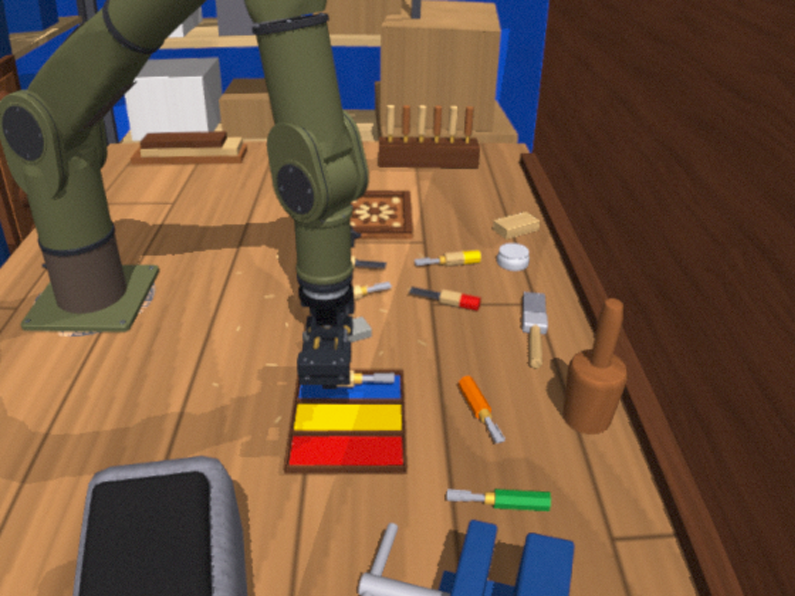

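Everything lines up over the blue lane. I lower until contact, release, and lift away.

In the tool's units: 0.006 m / 0.75 = 0.008, 0.005 m / 0.75 = 0.0067.

Emit:
send_path(
  moves=[0, 0, -0.0013, 0.004, 0, 0, 0, 0, 0, -0.0013, 0.0067, 0, 0, 0, 0, 0, -0.0013, 0.008, 0, 0, 0, 0, 0, -0.0013, 0.008, 0, 0, 0],
)

```text
clock: 5.2
tool_pos: [0.4612, -0.2459, 0.0168]
eef_rot: [1.0, -0.0, 0.001, 0.0]
contact_force: [-1.9, 0.9, 8.5]
opening: 0.266
finger_force: 35.0
```

In the tool's units: -0.12 m / 0.75 = -0.16, -0.1 m / 0.75 = -0.1333, -0.06 rad / 3.1416 = -0.0191.

Emit:
send_path(
  moves=[0.5, 0, 0, 0, 0, 0, 0, 0.5, 0, 0, 0, 0, 0, 0, 0.5, 0, 0, 0, 0, 0, 0, 0.5, 0, 0, -0.0267, 0, 0, 0, 0.6, 0, 0, -0.08, 0, 0, 0, 0.6, 0, 0, -0.1333, 0, 0, 0, 0.6, 0, -0.04, -0.16, 0, 0, 0, 0.6, 0, -0.08, -0.16, 0, 0, -0.0191],
)

```text
clock: 6.0
tool_pos: [0.4624, -0.187, 0.1384]
eef_rot: [1.0, 0.029, 0.003, 0.002]
contact_force: [1.1, 0.3, -0.4]
opening: 0.6
finger_force: 0.0
```

Emit:
send_path(
  moves=[0.6, 0.0027, -0.06, 0, 0, 0, -0.0318, 0.6, 0.004, -0.12, 0, 0, 0, -0.0637, 0.6, 0.0053, -0.1733, 0, 0, 0, -0.0891, 0.6, 0.0067, -0.2133, 0, 0, 0, -0.0971, 0.6, 0.008, -0.2413, 0, 0, 0, -0.0971, 0.6, 0.008, -0.2413, 0, 0, 0, -0.0971],
)

```text
clock: 6.6
tool_pos: [0.4559, -0.0014, 0.1355]
eef_rot: [0.983, 0.184, -0.0, -0.001]
contact_force: [0.2, -0.1, 0.1]
opening: 0.599
finger_force: 0.0
```

Run:
```python
from h import *
save("wrist","pics/w4.png",k=1.42)
```

```text
(no output)
```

View pics/w4.png

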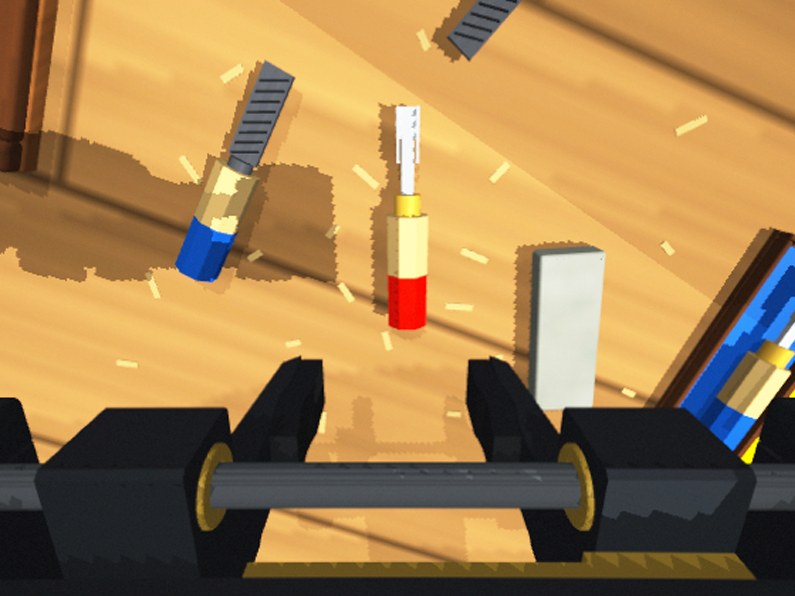

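The blue gouge lies in the blue lane. The red gouge, from (407,325) to (407,107), is aligned with the tool.

Add to h.py:
```python
def grasp(butt,tip,k=1.42):
    from scipy.spatial.transform import Rotation as R
    w=px2w("wrist",[(butt[0]/k,butt[1]/k),(tip[0]/k,tip[1]/k)],z=.012); d=w[1]-w[0];u=d/np.linalg.norm(d);c=w.mean(0)
    s=get_state();M=R.from_quat(s["eef_rot"]).as_matrix(); g=c-.03*u; g[2]=.009
    print("grip",g,"len",np.linalg.norm(d),"tool delta",(M.T@(g-s["tool_pos"])).round(4),"rz",(np.arctan2(M[1,0],M[0,0])-np.arctan2(u[1],u[0])).round(3))
```

```bash
python3 -c "
from h import *
grasp((407,324),(407,107))"
```

```text
grip [ 0.46546638 -0.00833388  0.009     ] len 0.1308529002177827 tool delta [0.0072 0.0077 0.1266] rz -0.009
```

In the tool's units: 0.126 m / 0.75 = 0.168, 0.007 m / 0.75 = 0.0093.

Emit:
send_path(
  moves=[0.6, 0.0093, 0.0093, 0.0667, 0, 0, 0, 0.6, 0.0093, 0.0093, 0.12, 0, 0, 0, 0.6, 0.0093, 0.0093, 0.1533, 0, 0, 0, 0.6, 0.0093, 0.0093, 0.168, 0, 0, 0, 0.6, 0.0093, 0.0093, 0.168, 0, 0, 0, 0, 0.0093, 0.0093, 0.168, 0, 0, 0, 0, 0.0093, 0.0093, 0.168, 0, 0, 0, 0, 0.0093, 0.0093, 0.168, 0, 0, 0, 0, 0.0093, 0.0093, 0.168, 0, 0, 0, 0, 0.0093, 0.0093, 0.168, 0, 0, 0],
  grip_force=35,
)

```text
clock: 7.65
tool_pos: [0.4654, -0.0108, 0.0099]
eef_rot: [0.984, 0.18, -0.0, 0.0]
contact_force: [-0.2, 1.4, 2.1]
opening: 0.269
finger_force: 35.0
```

Emit:
send_path(
  moves=[0, 0, 0, -0.0267, 0, 0, 0, 0, 0, 0, -0.08, 0, 0, 0, 0, 0, 0, -0.1333, 0, 0, 0, 0, 0, 0, -0.1867, 0, 0, 0, 0, 0, 0, -0.2, 0, 0, 0, 0, 0, 0, -0.2, 0, 0, 0],
)

```text
clock: 8.25
tool_pos: [0.4662, -0.0102, 0.1609]
eef_rot: [0.984, 0.181, 0.001, 0.001]
contact_force: [-0.0, 0.2, -0.9]
opening: 0.267
finger_force: 35.0
```

In the tool's units: 0.34 m / 0.75 = 0.4533, 0.303 m / 0.75 = 0.404, 0.364 rad / 3.1416 = 0.1159.

Emit:
send_path(
  moves=[0, -0.0133, 0.0333, 0, 0, 0, 0.0127, 0, -0.0333, 0.0867, 0, 0, 0, 0.0286, 0, -0.0547, 0.14, 0, 0, 0, 0.0477, 0, -0.076, 0.1933, 0, 0, 0, 0.0637, 0, -0.0973, 0.2467, 0, 0, 0, 0.0796, 0, -0.1187, 0.3, 0, 0, 0, 0.0955, 0, -0.14, 0.3533, 0, 0, 0, 0.1159, 0, -0.16, 0.404, 0, 0, 0, 0.1159, 0, -0.18, 0.4533, 0, 0, 0, 0.1159, 0, -0.18, 0.4533, 0, 0, 0, 0.1159],
)

```text
clock: 9.25
tool_pos: [0.4572, -0.3823, 0.1582]
eef_rot: [1.0, -0.004, -0.001, 0.003]
contact_force: [0.0, 0.4, -1.2]
opening: 0.267
finger_force: 35.0
```

Emit:
send_path(
  moves=[0, 0, 0, 0.0533, 0, 0, 0, 0, 0, 0, 0.1067, 0, 0, 0, 0, 0, 0, 0.1467, 0, 0, 0, 0, 0, 0, 0.1733, 0, 0, 0, 0, 0, 0, 0.184, 0, 0, 0, 0, 0, 0, 0.184, 0, 0, 0],
)

```text
clock: 9.85
tool_pos: [0.459, -0.3738, 0.0198]
eef_rot: [1.0, -0.0, -0.001, -0.002]
contact_force: [-1.3, 0.3, -1.2]
opening: 0.27
finger_force: 35.0
```

In the tool's units: 0.004 m / 0.75 = 0.0053, 0.002 m / 0.75 = 0.0027.

Emit:
send_path(
  moves=[0, 0.0013, 0.0013, 0.0027, 0, 0, 0, 0, 0.0013, 0.0013, 0.0053, 0, 0, 0, 0, 0.0013, 0.0013, 0.0053, 0, 0, 0],
)

```text
clock: 10.15
tool_pos: [0.4619, -0.376, 0.0185]
eef_rot: [1.0, 0.001, 0.0, 0.0]
contact_force: [-0.0, -0.3, -0.3]
opening: 0.266
finger_force: 35.0
```

In the tool's units: 0.002 m / 0.75 = 0.0027, 0.001 m / 0.75 = 0.0013.

Emit:
send_path(
  moves=[0, 0, 0, 0.0013, 0, 0, 0, 0, 0, 0, 0.0027, 0, 0, 0, 0, 0, 0, 0.0027, 0, 0, 0],
)

```text
clock: 10.45
tool_pos: [0.4618, -0.3759, 0.0169]
eef_rot: [1.0, 0.0, 0.0, 0.0]
contact_force: [-0.9, 1.7, 6.0]
opening: 0.263
finger_force: 35.0
```

In the tool's units: -0.14 m / 0.75 = -0.1867, -0.13 m / 0.75 = -0.1733.

Emit:
send_path(
  moves=[0.5, 0, 0, 0, 0, 0, 0, 0.5, 0, 0, 0, 0, 0, 0, 0.5, 0, 0, 0, 0, 0, 0, 0.5, 0, 0, -0.0267, 0, 0, 0, 0.6, 0, 0, -0.08, 0, 0, 0, 0.6, 0, 0, -0.1333, 0, 0, 0, 0.6, 0.016, -0.04, -0.1733, 0, 0, 0, 0.6, 0.032, -0.0933, -0.1867, 0, 0, 0],
)

```text
clock: 11.25
tool_pos: [0.4862, -0.309, 0.1594]
eef_rot: [1.0, -0.002, 0.002, 0.003]
contact_force: [0.8, -0.2, -0.3]
opening: 0.601
finger_force: 0.0
```

Emit:
send_path(
  moves=[0.6, 0.016, -0.0533, 0, 0, 0, -0.0064, 0.6, 0.032, -0.1133, 0, 0, 0, -0.0127, 0.6, 0.048, -0.1733, 0, 0, 0, -0.0255, 0.6, 0.064, -0.2333, 0, 0, 0, -0.0318, 0.6, 0.08, -0.2933, 0, 0, 0, -0.0382, 0.6, 0.096, -0.3533, 0, 0, 0, -0.0477, 0.6, 0.1133, -0.4133, 0, 0, 0, -0.0541, 0.6, 0.1333, -0.4733, 0, 0, 0, -0.0541, 0.6, 0.1467, -0.5333, 0, 0, 0, -0.0541, 0.6, 0.1547, -0.56, 0, 0, 0, -0.0541],
)

```text
clock: 12.25
tool_pos: [0.6012, 0.1209, 0.1549]
eef_rot: [0.996, 0.089, -0.0, -0.002]
contact_force: [0.3, -0.1, -0.5]
opening: 0.599
finger_force: 0.0
```

Emit:
send_path(
  moves=[0.6, 0, 0, 0, 0, 0, 0, 0.6, 0, 0, 0, 0, 0, 0],
)

```text
clock: 12.45
tool_pos: [0.6007, 0.1135, 0.1557]
eef_rot: [0.996, 0.085, -0.0, 0.001]
contact_force: [-0.8, 0.1, 0.5]
opening: 0.599
finger_force: 0.0
```

Run:
```python
from h import *
save("wrist","pics/w5.png",k=1.42)
save("side","pics/side2.png",(180,240,310,345),6)
```

```text
(no output)
```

View pics/w5.png

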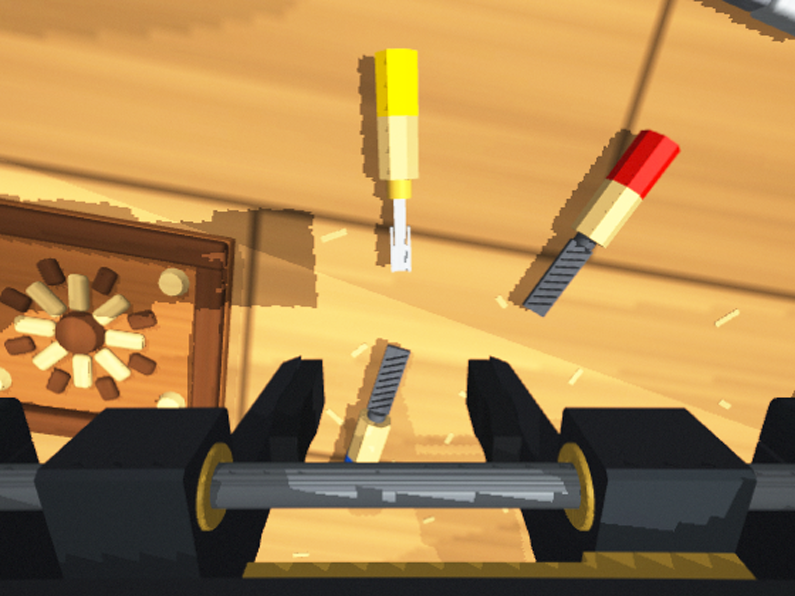

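View pics/side2.png

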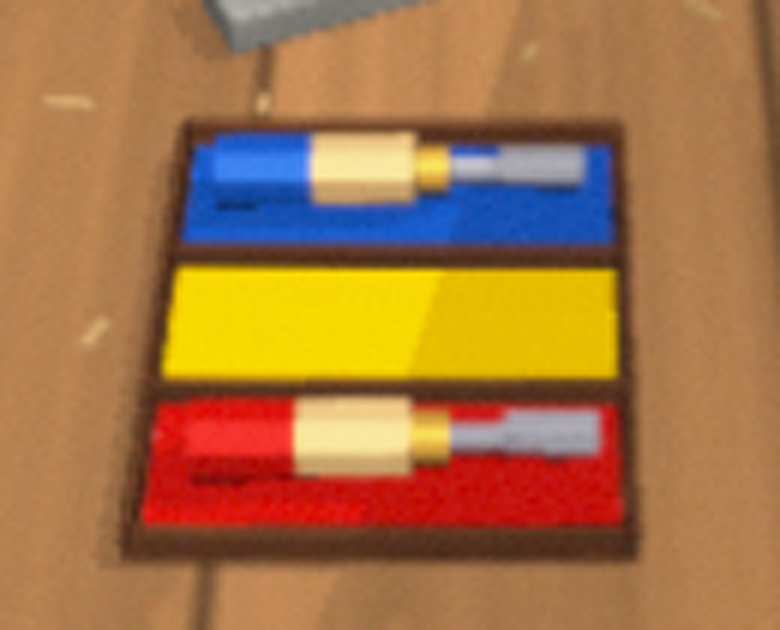

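Blue and red lie flat in their lanes; I'll measure them at the end. The yellow gouge runs from (397,50) at the butt to (401,270) at the tip.

```bash
python3 -c "
from h import *
grasp((397,50),(401,270))"
```

```text
grip [0.69804044 0.12595276 0.009     ] len 0.13176962621775284 tool delta [0.0984 0.002  0.147 ] rz 3.119
```

In the tool's units: 0.147 m / 0.75 = 0.196, 0.098 m / 0.75 = 0.1307, -0.02 rad / 3.1416 = -0.0064.

Emit:
send_path(
  moves=[0.6, 0.06, 0.0013, 0, 0, 0, -0.0064, 0.6, 0.12, 0.0027, 0.0267, 0, 0, -0.0064, 0.6, 0.1307, 0.0027, 0.08, 0, 0, -0.0064, 0.6, 0.1307, 0.0027, 0.1333, 0, 0, -0.0064, 0.6, 0.1307, 0.0027, 0.1733, 0, 0, -0.0064, 0.6, 0.1307, 0.0027, 0.196, 0, 0, -0.0064, 0.6, 0.1307, 0.0027, 0.196, 0, 0, -0.0064, 0.6, 0.1307, 0.0027, 0.196, 0, 0, -0.0064],
  grip_force=35,
)

```text
clock: 13.35
tool_pos: [0.6989, 0.1278, 0.0102]
eef_rot: [0.996, 0.095, 0.001, 0.0]
contact_force: [0.6, 0.2, 0.3]
opening: 0.6
finger_force: 0.0
```

Emit:
send_path(
  moves=[0, 0, 0, 0, 0, 0, 0, 0, 0, 0, 0, 0, 0, 0, 0, 0, 0, 0, 0, 0, 0, 0, 0, 0, 0, 0, 0, 0, 0, 0, 0, -0.0267, 0, 0, 0, 0, 0, 0, -0.08, 0, 0, 0, 0, 0, 0, -0.1333, 0, 0, 0, 0, 0, 0, -0.1867, 0, 0, 0, 0, 0, 0, -0.2, 0, 0, 0, 0, 0, 0, -0.2, 0, 0, 0],
)

```text
clock: 14.35
tool_pos: [0.6992, 0.1289, 0.1618]
eef_rot: [0.995, 0.095, 0.002, -0.0]
contact_force: [-0.3, 0.1, -1.1]
opening: 0.269
finger_force: 35.0
```

In the tool's units: 0.377 m / 0.75 = 0.5027, 0.342 m / 0.75 = 0.456, 0.191 rad / 3.1416 = 0.0608.

Emit:
send_path(
  moves=[0, -0.02, 0.0307, 0, 0, 0, 0.0032, 0, -0.0533, 0.0827, 0, 0, 0, 0.0095, 0, -0.088, 0.136, 0, 0, 0, 0.0191, 0, -0.1227, 0.1893, 0, 0, 0, 0.0286, 0, -0.1573, 0.2427, 0, 0, 0, 0.0382, 0, -0.192, 0.296, 0, 0, 0, 0.0477, 0, -0.2267, 0.3493, 0, 0, 0, 0.0541, 0, -0.2613, 0.4027, 0, 0, 0, 0.0608, 0, -0.296, 0.456, 0, 0, 0, 0.0608, 0, -0.3253, 0.5027, 0, 0, 0, 0.0608],
)

```text
clock: 15.35
tool_pos: [0.5274, -0.2888, 0.1572]
eef_rot: [1.0, -0.001, -0.002, -0.001]
contact_force: [1.2, -0.8, -1.2]
opening: 0.263
finger_force: 35.0
```

Emit:
send_path(
  moves=[0, -0.0107, 0.0187, 0, 0, 0, 0, 0, -0.0133, 0.0307, 0, 0, 0, 0, 0, -0.0133, 0.0307, 0, 0, 0, 0, 0, -0.0133, 0.0307, 0, 0, 0, 0],
)

```text
clock: 15.75
tool_pos: [0.521, -0.3079, 0.158]
eef_rot: [1.0, 0.001, -0.0, -0.001]
contact_force: [-0.7, -0.3, -2.0]
opening: 0.262
finger_force: 35.0
```

In the tool's units: 0.139 m / 0.75 = 0.1853, 0.138 m / 0.75 = 0.184.

Emit:
send_path(
  moves=[0, 0, 0.0027, 0.0533, 0, 0, 0, 0, 0, 0.0027, 0.1067, 0, 0, 0, 0, 0, 0.0027, 0.1467, 0, 0, 0, 0, 0, 0.0027, 0.1733, 0, 0, 0, 0, 0, 0.0027, 0.1813, 0, 0, 0, 0, 0, 0.0027, 0.184, 0, 0, 0, 0, 0, 0.0027, 0.1853, 0, 0, 0, 0, 0, 0.0027, 0.1853, 0, 0, 0],
)

```text
clock: 16.55
tool_pos: [0.5207, -0.3125, 0.0209]
eef_rot: [1.0, 0.0, 0.001, 0.0]
contact_force: [0.7, 0.2, -0.7]
opening: 0.267
finger_force: 35.0
```

In the tool's units: 0.0045 m / 0.75 = 0.006, 0.0035 m / 0.75 = 0.0047.

Emit:
send_path(
  moves=[0, 0, -0.0013, 0.0027, 0, 0, 0, 0, 0, -0.0013, 0.0047, 0, 0, 0, 0, 0, -0.0013, 0.006, 0, 0, 0, 0, 0, -0.0013, 0.006, 0, 0, 0],
)

```text
clock: 16.95
tool_pos: [0.5202, -0.3113, 0.0165]
eef_rot: [1.0, -0.0, 0.0, -0.0]
contact_force: [-1.2, 0.7, 7.0]
opening: 0.266
finger_force: 35.0
```

Contact. I release, lift, and back off towards the robot to check the tray. Rear position is about (0.40, −0.31, 0.24).

In the tool's units: -0.22 m / 0.75 = -0.2933, -0.19 m / 0.75 = -0.2533.

Emit:
send_path(
  moves=[0.5, 0, 0, 0, 0, 0, 0, 0.5, 0, 0, 0, 0, 0, 0, 0.5, 0, 0, 0, 0, 0, 0, 0.5, 0, 0, -0.0267, 0, 0, 0, 0.6, 0, 0, -0.08, 0, 0, 0, 0.6, 0, 0, -0.1333, 0, 0, 0, 0.6, -0.04, 0, -0.1733, 0, 0, 0, 0.6, -0.08, 0, -0.2133, 0, 0, 0, 0.6, -0.12, 0, -0.2533, 0, 0, 0, 0.6, -0.16, 0, -0.2933, 0, 0, 0],
)

```text
clock: 17.95
tool_pos: [0.3985, -0.3112, 0.2364]
eef_rot: [1.0, -0.0, -0.0, -0.0]
contact_force: [0.7, 0.1, -0.5]
opening: 0.599
finger_force: 0.0
```

Emit:
send_path(
  moves=[0.6, 0, 0, 0, 0, 0, 0, 0.6, 0, 0, 0, 0, 0, 0, 0.6, 0, 0, 0, 0, 0, 0],
)

```text
clock: 18.25
tool_pos: [0.4009, -0.3107, 0.2345]
eef_rot: [1.0, 0.001, -0.0, -0.0]
contact_force: [0.9, -0.5, -0.3]
opening: 0.602
finger_force: 0.0
```

Run:
```python
from h import *
save("wrist","pics/w6.png",k=1.42)
```

```text
(no output)
```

View pics/w6.png

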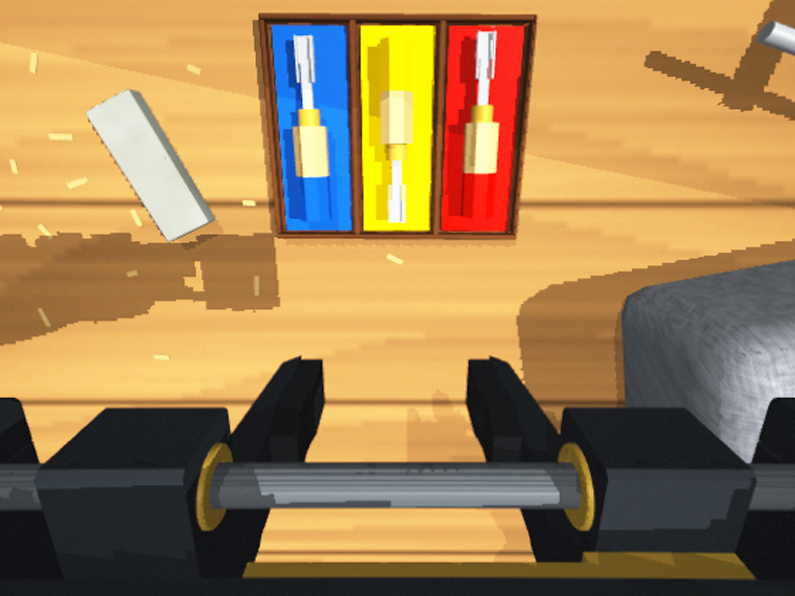

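All three lie centred in their lanes. Blue spans rows 36–220, yellow 38–222 and red 31–218, against the strips at 25–231, so they are off by under 4 mm.

```bash
python3 -c "
from plant import *
print(finish_job())"
```

```text
the job is handed in; nothing more can be done
None
```

All three gouges were set down flat and lengthwise in their own colour's compartments, about 4 mm or less off centre by the last picture; the files and oilstone were not touched. I handed the job in at about 18 s, and no verdict was returned.

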